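# Latch the control panel hatch with its wing knob

## Task

Swing the open hatch of the cream control panel gently down, press it onto its springy gasket, and turn its wing knob clockwise, about a quarter turn, until the hidden cam tongue lies behind the frame edge and keeps the hatch closed when you let go. Press only as hard as the tongue needs to slip under the edge and do not force the knob against its stop, leave the black rocker switch alone, and do not disturb the loose parts lying around.

Things in the scene. Friction and masses are not known exactly. Their poses are not given: they have to be found in the camera images.
- panel: Fixed chipped cream enamel control panel. Origin: on the table under the middle of its hatch box, x towards the hatch hinge (away from the robot at yaw 0), z up. Hatch box 230 x 254 mm, front wall (x = -111 mm) 90 mm high, open on top under the hatch. At y -127 to -262 mm stands a switch console 115 mm high with a black rocker at x -55, y -200 mm and three small lamps.
- hatch: Hatch: cream plate 250 mm wide (y), 6 mm thick, from x = -2 to -212 mm. Origin: middle of its hinge line (104 mm along the panel's x from the panel's origin, 106 mm above the table), in mid-thickness; z is its outward normal. Stiff, damped hinge (a few N to move it): it stays where it is left. Push it shut on its upper face near the free edge, about 70 mm to either side of the knob. The knob stands at x = -150, y = 0.
- lid (a joint): Hatch angle, rad: 0 = level, positive = open, near edge up. A rubber gasket under the free edge (x = -200) springs it back, about 10 N per mm there. It latches near 0; the exact height lies up to 6 mm above or below nominal and is not visible. Some 9 to 15 N down on the knob lets the tongue slip under; over about 25 N there, or a fast slam, harms it.
- wing (a point): Middle of the knob's wing, on the knob axis (z). The wing is an upright black bar 46 mm long (along y), 12 mm thick (along x), its top 12 mm above this point. It stands on a steel flange, radius 28 mm, turning with it, whose upper face is 15.5 mm below this point (9.5 mm above the hatch's origin plane); fingertips may press on it. A white dot on the wing (-y end) shows the tongue's side.
- knob (a joint): Turn of the knob, rad, clockwise from above positive. At 0 the wing is parallel to the hatch's free edge. The tongue, a 50 mm steel finger under the hatch in line with the wing, meets the front frame edge near 0.7: it slips under, or jams there if the hatch is too high. Beyond 1.2 it is fully behind; a fixed stop meets it near 1.5. Friction 0.06 N m; stays where left.
- rocker (a joint): Tilt of the black rocker switch on the console, rad; 0 = off as it stands. Leave it alone.
- cam: Bystander: bronze cam disc 52 mm across, 18 mm tall, lying on the console's top behind the lamps. Origin under its centre.
- pad_a: Bystander: white nylon slider pad 45 x 22 x 12 mm on the table left of the panel. Origin under its centre.
- pad_b: Bystander: the other white nylon slider pad, same size.
- clamp: Bystander: blue cast latch clamp block 110 x 80 mm, about 87 mm tall, on the left of the table. Origin under its centre.
- dowel: Bystander: steel dowel, 22 mm diameter, 75 mm tall, standing upright on the left of the table. Origin under its centre.
- driver: Bystander: screwdriver lying on the right of the table.

How it is judged:
By the outcome, as a careful person would: the job done as asked, in the order asked, and still so for the second after the job is handed in, with the robot touching nothing.
It also fails if it takes over 61 s, if anything falls off the work surface, if the arm or the gripper's body presses on something with over 40 N, if the wrist force passes 120 N, or if a joint passes its speed limit or range.

## Robot

A 6-joint arm with a two-finger parallel gripper is mounted at the origin on the work surface. World frame = base frame: x ahead of the robot, y to its left, z up, the work surface at z = 0. Lengths are in m, angles in rad, forces in N, time in s.
With the tool pointing down it reaches from about 0.3 to 0.75 m from the base axis. Payload 8.5 kg.
Tool frame: the origin (TCP) lies midway between the tips of the shut fingers; the grasp point (between the pads) lies 19 mm behind it (grip_depth is the distance from the TCP to the grasp point, in m); z points along the fingers, y is the direction in which the jaws open and shut (so a half turn about z gives the same grasp; the last joint's range is limited). The gripper opens to 85 mm and grips with 20 to 120 N. Pads are 22 mm wide; open, the fingers measure 114 mm over their backs; the gripper's body (76 mm by 85 mm) begins 54 mm behind the grasp point. The pads swing forward as they close: fully open they stand 13 mm farther back than shut.
Start: joints at [-1.478, 0.381, 1.297, -0, 1.464, -0.215], TCP at [0.167, -0.524, 0.231] pointing down, gripper open.
Joint ranges: [-3.11, 3.11], [-0.89, 2.33], [0.22, 2.48], [-1.42, 4.56], [0.17, 2.85], [-2.88, 2.88]. Speed limits (rad/s): [2.39, 2.39, 3.14, 3.14, 3.14, 3.14].

## Interface

Orientations are given as a rotation vector (axis times angle).
In Python, from bench import * gives the robot as it stands. The module is installed in compiled form; this text tells all that it offers.
- The arm moves only by the shell command python3 -m creep 'ROWS' [FORCE]. ROWS is a JSON object of lists of equal length, an entry for each row: "turn": the turn, a rotation vector about the tool's x, y, z in degrees, a list of three; "xyz": the shift along the tool's x, y, z in m, a list of three; "grip": the closure, from -1 (fully open) to 1 (shut). A call has 1 to 8 rows; each row shifts and turns the pose as measured when the row begins, along the tool's axes as they then stand; what a row does not reach is not made up. A row lasts 1/8 s, in which the tool goes at most 62.5 mm and 10.7 degrees, less where a joint would pass 70% of its speed; a pose out of reach is approached as far as the arm can. A call with a gripper value outside its range is refused whole. The fingers move at their own pace and stop on an object; FORCE is the grip in N (left out, the last holds). Time passes only in rows, so rows that do not move let the fingers close. It gives the time, the measured TCP pose, the force and the opening at its end, in the units of the state.
- get_state(): the state, without advancing time (a new reading comes with each control period).
- snapshot(name): name is "scene" or "top"; returns the picture (400x640x3 uint8, blue, green, red); there is no depth.
- camera_params(name): a dict with "fx", "fy", "cx", "cy" (pixels), "k1" (the pictures are not rectified: a ray, as slopes to the right and down, at radius r is drawn at 1 + k1 r^2 times it, then the intrinsics apply), "world_to_cam" (4x4, takes a point from world to camera coordinates). Camera axes: x right, y down, z forward; pixel columns grow to the right and rows downward; lengths in m; the calibration is good to about 2 mm. A picture is of the moment at which its call begins. camera_params takes no time and is no camera call.
- finish_job(): hands the job in, once; it reports no verdict.
The state is a dict: "clock": time; "q": joint angles; "qd": joint speeds; "effort": joint torques, N m; "tcp_pos": TCP position; "ee_rot": TCP orientation; "ft_force": force on the tool from outside, world axes, zero at the start; "moment": the same for the moment, N m; "opening": opening from 0.0 (shut) to 1.0 (fully open).
Only numpy, scipy, OpenCV 4.12 (cv2) and the standard library are available. Lean on these libraries where they do the work, as an engineer would, in place of code of your own. Each camera call takes 0.05 s, during which the arm holds its last target.

## Working session

There is one attempt and no reset: what is moved stays moved. The work goes in short steps, Python scripts to look and compute and a shell command to move; the robot and the scene stay as the last step left them, time stands still between calls to the robot, and variables do not carry over. Pictures are saved under pics/ and viewed, and the job is handed in when it is done.

```bash
mkdir -p pics; python3 - <<'E'
from bench import *
import cv2
s=get_state(); print({k:(v if not hasattr(v,'round') else v) for k,v in s.items()})
for n in("scene","top"):
    cv2.imwrite(f"pics/{n}0.png",snapshot(n)); print(n,camera_params(n))
E
```

```text
{'clock': 0.0, 'q': array([-1.47832583e+00,  3.81210409e-01,  1.29821729e+00, -2.61975440e-05,
        1.46359243e+00, -2.15291654e-01]), 'qd': array([ 0.00012671, -0.00085055,  0.00133508, -0.00195712,  0.00021292,
       -0.00025116]), 'effort': array([-4.68794879e-04, -4.48458660e+01, -2.31280589e+01, -1.89915290e-04,
        4.79581198e-03,  2.40198453e-06]), 'tcp_pos': array([ 0.16657932, -0.523879  ,  0.2307187 ]), 'ee_rot': array([-3.10306029e+00, -4.81311774e-01, -9.67343670e-05]), 'ft_force': array([-0.48983742,  0.3092035 ,  1.19739862]), 'moment': array([-0.00766538,  0.00941008,  0.02738537]), 'opening': 1.000241566515151}
scene {'fx': 429.9574100114622, 'fy': 429.9574100114622, 'cx': 322.9588838369579, 'cy': 193.01366838240472, 'k1': -0.06582645614793534, 'world_to_cam': array([[-0.52237897,  0.85270864,  0.0028618 ,  0.3044428 ],
       [ 0.56855267,  0.35079911, -0.74410204, -0.24824852],
       [-0.63550616, -0.38707617, -0.66805985,  1.66153407],
       [ 0.        ,  0.        ,  0.        ,  1.        ]])}
top {'fx': 408.268140905966, 'fy': 408.268140905966, 'cx': 317.7895906130252, 'cy': 202.3406245775394, 'k1': -0.04812005299651749, 'world_to_cam': array([[ 0.08856137, -0.99606112, -0.00437476, -0.04849812],
       [-0.97056572, -0.08530534, -0.22522251,  0.60087835],
       [ 0.2239622 ,  0.02419201, -0.97429753,  1.22535353],
       [ 0.        ,  0.        ,  0.        ,  1.        ]])}
```

View pics/scene0.png

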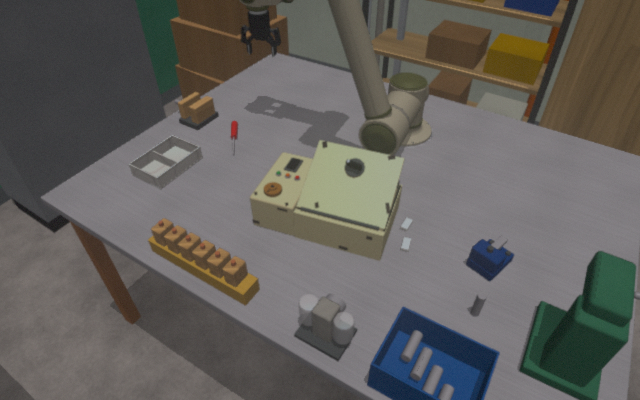

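View pics/top0.png

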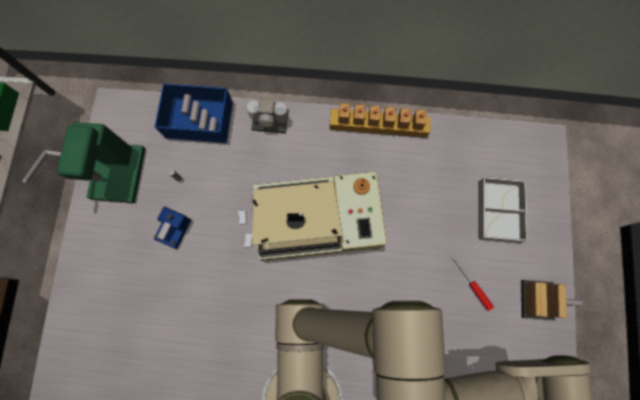

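The panel is in the scene view around (330,195) and in the top view around (318,215). I'll enlarge both.

```bash
python3 - <<'E'
import cv2
a=cv2.imread("pics/scene0.png")[130:260,240:420]; cv2.imwrite("pics/s0c.png",cv2.resize(a,None,fx=4.4,fy=4.4,interpolation=cv2.INTER_CUBIC))
a=cv2.imread("pics/top0.png")[160:270,230:400]; cv2.imwrite("pics/t0c.png",cv2.resize(a,None,fx=4.7,fy=4.7,interpolation=cv2.INTER_CUBIC))
E
```

```text
(no output)
```

View pics/s0c.png

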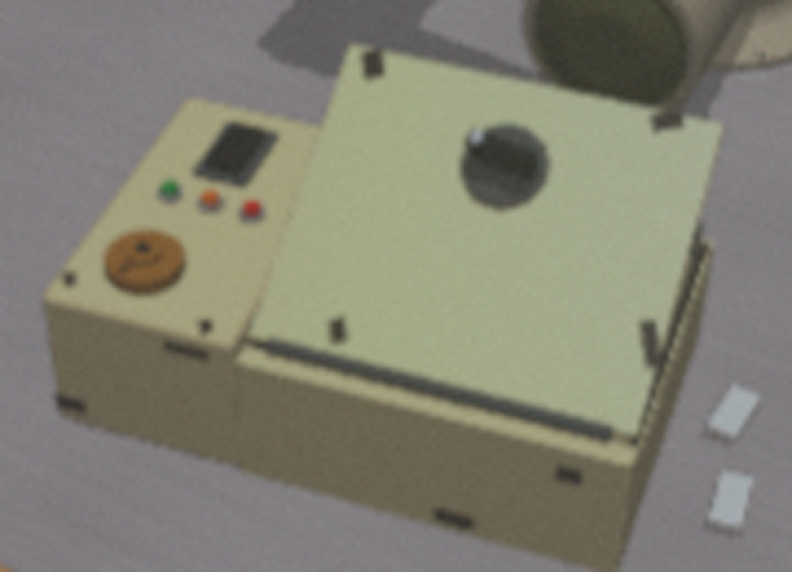

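View pics/t0c.png

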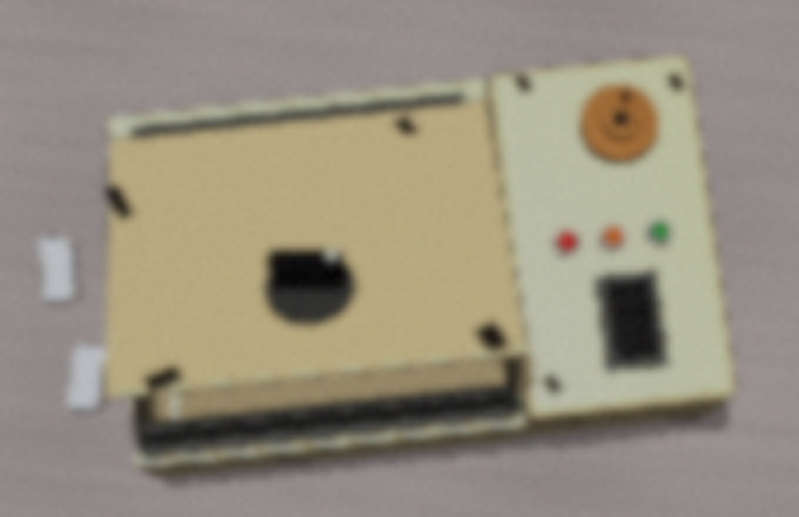

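```bash
cat > h.py <<'E'
import numpy as np
from bench import *
def proj(n,P):
    c=camera_params(n); P=np.atleast_2d(P); W=np.array(c["world_to_cam"])
    p=P@W[:3,:3].T+W[:3,3]; s=p[:,:2]/p[:,2:]; r2=(s**2).sum(1,keepdims=True)
    s=s*(1+c["k1"]*r2); return s*[c["fx"],c["fy"]]+[c["cx"],c["cy"]]
def panel2w(p,v):
    x,y,a=p[:3]; c,s=np.cos(a),np.sin(a); v=np.atleast_2d(v)
    return v@np.array([[c,-s,0],[s,c,0],[0,0,1]]).T+[x,y,0]
def hatch2p(l,v):
    v=np.atleast_2d(v); c,s=np.cos(l),np.sin(l)
    # near edge (x<0) goes up for l>0
    return v@np.array([[c,0,s],[0,1,0],[-s,0,c]]).T+[.104,0,.106]
E
cat > fit.py <<'E'
from h import *
from scipy.optimize import least_squares
S=lambda u:[240+(u[0]+.5)/4.4-.5,130+(u[1]+.5)/4.4-.5]
T=lambda u:[230+(u[0]+.5)/4.7-.5,160+(u[1]+.5)/4.7-.5]
H=[("scene",S((350,45)),(-.212,-.125,.003)),("scene",S((720,122)),(-.212,.125,.003)),("scene",S((248,340)),(-.002,-.125,.003)),("scene",S((633,438)),(-.002,.125,.003)),
("top",T((525,355)),(-.212,-.125,.003)),("top",T((107,395)),(-.212,.125,.003)),("top",T((110,138)),(-.002,.125,.003)),("top",T((488,100)),(-.002,-.125,.003)),
("scene",S((505,167)),(-.15,0,.0095)),("top",T((310,285)),(-.15,0,.0095)),("scene",S((475,136)),(-.15,-.019,.037)),("top",T((332,255)),(-.15,-.019,.037))]
C=[("top",T((732,397)),-1,-.262),("top",T((687,57)),1,-.262),("top",T((533,417)),-1,-.127),("scene",S((190,97)),-1,-.262),("scene",S((45,297)),1,-.262)]
def res(p):
    r=[]
    for n,u,v in H: r.append(proj(n,panel2w(p,hatch2p(p[3],v)))[0]-u)
    for n,u,k,y in C: r.append(proj(n,panel2w(p,(p[4] if k<0 else p[5],y,.115)))[0]-u)
    return np.ravel(r)
s=least_squares(res,[.5,0,0,.3,-.115,.115],loss="soft_l1")
print(s.x.round(4)); print(res(s.x).reshape(-1,2).round(1).tolist())
p=s.x; J=s.jac; print(np.sqrt(np.diag(np.linalg.inv(J.T@J))).round(4))
print("wing",panel2w(p,hatch2p(p[3],(-.15,0,.025))),panel2w(p,hatch2p(0,(-.15,0,.025))))
for yy in(.07,-.07):print("push",panel2w(p,hatch2p(p[3],(-.19,yy,.003))),panel2w(p,hatch2p(0,(-.19,yy,.003))))
E
python3 fit.py
```

```text
[ 0.54    0.0655  0.1945  0.4987 -0.1088  0.1175]
[[0.2, -0.2], [1.3, 0.8], [-0.2, -0.8], [0.9, 0.2], [0.4, -0.5], [-0.9, 0.5], [-0.4, 0.1], [-0.5, -0.1], [0.1, -0.4], [-0.4, 0.3], [-0.8, 1.0], [0.8, -0.2], [1.3, -0.4], [0.5, -0.2], [-1.2, 0.2], [-0.7, -0.7], [-1.2, -1.1]]
[0.0012 0.001  0.0076 0.0126 0.003  0.0038]
wing [[0.52452036 0.06247583 0.19969707]] [[0.49486427 0.05663501 0.131     ]]
push [[0.46620358 0.12233497 0.19950767]] [[0.44209144 0.11758604 0.109     ]]
push [[ 0.49325711 -0.01502626  0.19950767]] [[ 0.46914497 -0.01977519  0.109     ]]
```

The fit is consistent, with residuals of about 1 px. The panel is at (0.540, 0.066) with yaw 0.195, and the lid is at about 0.50 rad. Next I'll work out the approach in tool axes.

```bash
cat >> h.py <<'E'
from scipy.spatial.transform import Rotation as Ro
P=np.array([.54,.0655,.1945]); 
def to(target,yaw=None):
    s=get_state(); R=Ro.from_rotvec(s["ee_rot"]); d=R.inv().apply(np.array(target)-s["tcp_pos"])
    ty=R.apply([0,1,0]); y0=np.degrees(np.arctan2(ty[1],ty[0]))
    print("pos",s["tcp_pos"].round(4),"yaw_y",y0.round(2),"tilt",R.apply([0,0,1]).round(3),"shift tool",d.round(4),"F",s["ft_force"].round(2),"q",s["q"].round(2),"t",round(s["clock"],2))
    if yaw is not None: print("turn z deg",round(-(yaw-y0),2))
def rel(): # tcp in panel frame
    s=get_state(); d=s["tcp_pos"]-[P[0],P[1],0]; c,sn=np.cos(P[2]),np.sin(P[2])
    print("tcp panel",round(d[0]*c+d[1]*sn,4),round(-d[0]*sn+d[1]*c,4),round(d[2],4),"F",s["ft_force"].round(2),"M",s["moment"].round(2),"q6",s["q"][5].round(3),"t",round(s["clock"],2))
E
python3 - <<'E'
from h import *
for l in (.5,.4,.3,.2,.1,0):
    q=hatch2p(l,(-.19,.07,.003))+[.0145,0,0]; print(l,q.round(4),panel2w(P,q).round(4))
to(panel2w(P,hatch2p(.5,(-.19,.07,.003))+[.0145,0,.06])[0],11.14)
E
```

```text
0.5 [[-0.0468  0.07    0.1997]] [[0.4806 0.1251 0.1997]]
0.4 [[-0.0553  0.07    0.1828]] [[0.4722 0.1235 0.1828]]
0.3 [[-0.0621  0.07    0.165 ]] [[0.4655 0.1222 0.165 ]]
0.2 [[-0.0671  0.07    0.1467]] [[0.4606 0.1212 0.1467]]
0.1 [[-0.0703  0.07    0.128 ]] [[0.4575 0.1206 0.128 ]]
0 [[-0.0715  0.07    0.109 ]] [[0.4563 0.1204 0.109 ]]
pos [ 0.1666 -0.5239  0.2307] yaw_y -72.36 tilt [-0.     0.001 -1.   ] shift tool [ 0.4958 -0.5234 -0.0281] F [-0.03 -0.96  0.47] q [-1.48  0.38  1.3   0.    1.46 -0.22] t 0.1
turn z deg -83.5
```

```bash
python3 -m creep '{"turn":[[0,0,0],[0,0,0],[0,0,0],[0,0,0],[0,0,0],[0,0,0],[0,0,0],[0,0,0]],"xyz":[[0.01,-0.01,-0.03],[0.031,-0.033,-0.03],[0.031,-0.033,0],[0.031,-0.033,0],[0.031,-0.033,0],[0.031,-0.033,0],[0.031,-0.033,0],[0.031,-0.033,0]],"grip":[1,1,1,1,1,1,1,1]}' 30
python3 -c "
from h import *
to([.4806,.1251,.26],11.14)"
```

```text
clock: 1.1
tcp_pos: [0.3124, -0.2178, 0.2911]
ee_rot: [-3.098, -0.472, -0.001]
ft_force: [0.4, -0.4, -0.6]
opening: 0.001
pos [ 0.3124 -0.2178  0.2911] yaw_y -72.67 tilt [-0.001  0.007 -1.   ] shift tool [ 0.2626 -0.277   0.0336] F [ 0.37 -0.41 -0.55] q [-0.93  0.03  1.58  0.    1.53  0.34] t 1.1
turn z deg -83.81
```

```bash
python3 -m creep '{"turn":[[0,0,0],[0,0,0],[0,0,0],[0,0,0],[0,0,0],[0,0,0],[0,0,0],[0,0,0]],"xyz":[[0.033,-0.035,0],[0.033,-0.035,0],[0.033,-0.035,0],[0.033,-0.035,0],[0.033,-0.035,0],[0.033,-0.035,0],[0.033,-0.035,0],[0.033,-0.035,0]],"grip":[1,1,1,1,1,1,1,1]}' 
python3 -m creep '{"turn":[[0,0,-10.5],[0,0,-10.5],[0,0,-10.5],[0,0,-10.5],[0,0,-10.5],[0,0,-10.5],[0,0,-10.5],[0,0,-10.5]],"xyz":[[0,0,0],[0,0,0],[0,0,0],[0,0,0],[0,0,0],[0,0,0],[0,0,0],[0,0,0]],"grip":[1,1,1,1,1,1,1,1]}' 
python3 -c "
from h import *
to([.4806,.1251,.215],11.14);rel()"
```

```text
clock: 2.1
tcp_pos: [0.484, 0.141, 0.2925]
ee_rot: [-3.098, -0.471, 0.002]
ft_force: [-0.5, -0.9, 0.2]
opening: -0.001
clock: 3.1
tcp_pos: [0.4834, 0.1445, 0.2887]
ee_rot: [-1.94, -2.454, 0.002]
ft_force: [0.1, 0.1, -0.3]
opening: -0.002
pos [0.4834 0.1445 0.2887] yaw_y 13.34 tilt [-0.011  0.007 -1.   ] shift tool [-0.019  -0.0066  0.0735] F [ 0.11  0.13 -0.27] q [ 0.05  0.27  1.3   0.01  1.58 -0.18] t 3.1
turn z deg 2.2
tcp panel -0.0402 0.0885 0.2887 F [ 0.11  0.13 -0.27] M [-0.02 -0.03  0.  ] q6 -0.181 t 3.1
```

```bash
python3 -m creep '{"turn":[[0,0,1],[0,0,1],[0,0,0],[0,0,0]],"xyz":[[-0.009,-0.003,0.03],[-0.009,-0.003,0.03],[0,0,0.01],[0,0,0]],"grip":[1,1,1,1]}' 
python3 - <<'E'
from h import *
import cv2
to([.4806,.1251,.1997],11.14);rel()
a=snapshot("scene")[110:260,240:440]; cv2.imwrite("pics/s1.png",cv2.resize(a,None,fx=4,fy=4,interpolation=3))
E
```

```text
clock: 3.6
tcp_pos: [0.4808, 0.1261, 0.2169]
ee_rot: [-1.98, -2.422, 0.002]
ft_force: [0.3, 0.1, 0.2]
opening: 0.002
pos [0.4808 0.1261 0.2169] yaw_y 11.47 tilt [-0.011  0.008 -1.   ] shift tool [-0.0011 -0.0003  0.0171] F [0.31 0.13 0.18] q [ 0.01  0.3   1.46  0.01  1.39 -0.19] t 3.6
turn z deg 0.33
tcp panel -0.0464 0.0709 0.2169 F [0.31 0.13 0.18] M [ 0.02 -0.01 -0.01] q6 -0.188 t 3.6
```

View pics/s1.png

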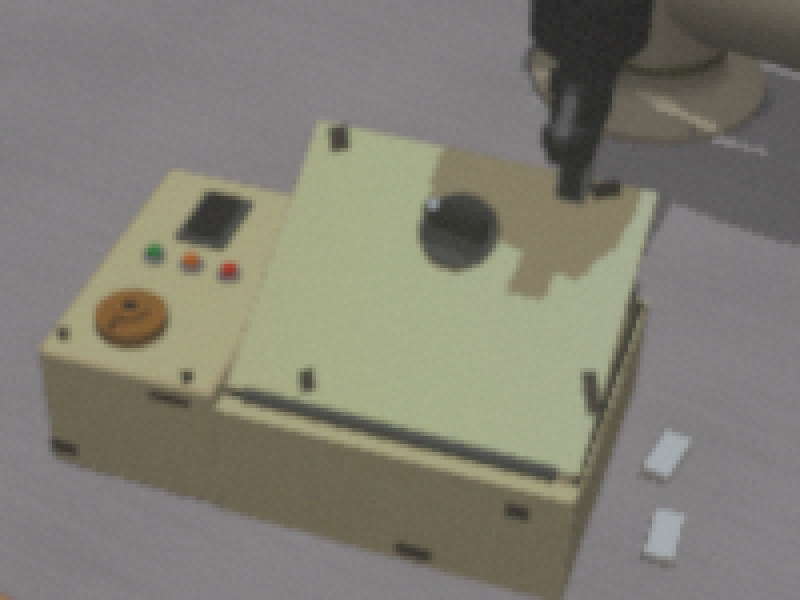

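The fingertip (570,198 in the crop) is above the hatch near its free edge, to the left of the knob. I'll descend gently.

```bash
python3 -m creep '{"turn":[[0,0,0],[0,0,0],[0,0,0],[0,0,0],[0,0,0]],"xyz":[[0,0,0.004],[0,0,0.004],[0,0,0.004],[0,0,0.004],[0,0,0.004]],"grip":[1,1,1,1,1]}' 
python3 -c "
from h import *
rel()"
python3 -m creep '{"turn":[[0,0,0],[0,0,0],[0,0,0],[0,0,0]],"xyz":[[0,-0.001,0.004],[0,-0.001,0.004],[0,-0.002,0.004],[0,-0.002,0.004]],"grip":[1,1,1,1]}' 
python3 -c "
from h import *
rel()"
```

```text
clock: 4.28
tcp_pos: [0.4817, 0.1269, 0.1981]
ee_rot: [-1.981, -2.426, -0.003]
ft_force: [-0.2, -0.7, 0.5]
opening: -0.005
tcp panel -0.0453 0.0715 0.1981 F [-0.23 -0.72  0.48] M [0.01 0.01 0.  ] q6 -0.188 t 4.28
clock: 4.78
tcp_pos: [0.4768, 0.1259, 0.1835]
ee_rot: [-1.984, -2.429, -0.009]
ft_force: [-0.7, 0.4, 6.5]
opening: 0.0
tcp panel -0.0503 0.0714 0.1835 F [-0.68  0.43  6.46] M [ 0.04  0.17 -0.02] q6 -0.19 t 4.78
```

```bash
python3 -m creep '{"turn":[[0,0,0],[0,0,0],[0,0,0],[0,0,0],[0,0,0],[0,0,0],[0,0,0],[0,0,0]],"xyz":[[0,-0.002,0.005],[0,-0.002,0.005],[0,-0.002,0.005],[0,-0.002,0.005],[0,-0.001,0.005],[0,-0.001,0.005],[0,-0.001,0.005],[0,-0.001,0.005]],"grip":[1,1,1,1,1,1,1,1]}' 
python3 -c "
from h import *
rel();to([.4806,.1251,.1997])"
```

```text
clock: 5.78
tcp_pos: [0.4655, 0.1236, 0.1472]
ee_rot: [1.985, 2.433, 0.017]
ft_force: [-2.7, -0.7, 6.5]
opening: 0.002
tcp panel -0.0619 0.0714 0.1472 F [-2.71 -0.68  6.46] M [-0.14  0.62  0.  ] q6 -0.196 t 5.78
pos [0.4655 0.1236 0.1472] yaw_y 11.56 tilt [ 0.008  0.008 -1.   ] shift tool [-0.0013  0.0156 -0.0524] F [-2.71 -0.68  6.46] q [ 0.01  0.34  1.63  0.01  1.16 -0.2 ] t 5.78
```

```bash
python3 -m creep '{"turn":[[0,0,0],[0,0,0],[0,0,0],[0,0,0],[0,0,0],[0,0,0]],"xyz":[[0,-0.001,0.004],[0,-0.001,0.004],[0,-0.001,0.004],[0,-0.001,0.004],[0,-0.001,0.004],[0,-0.001,0.004]],"grip":[1,1,1,1,1,1]}' 
python3 -c "
from h import *
rel()"
```

```text
clock: 6.52
tcp_pos: [0.4615, 0.1227, 0.1249]
ee_rot: [1.982, 2.428, 0.026]
ft_force: [1.0, 1.6, 3.6]
opening: 0.003
tcp panel -0.066 0.0713 0.1249 F [1.03 1.63 3.61] M [ 0.12 -0.14 -0.01] q6 -0.199 t 6.53
```

```bash
python3 -m creep '{"turn":[[0,0,0],[0,0,0],[0,0,0],[0,0,0]],"xyz":[[0,0,0.003],[0,0,0.002],[0,0,0.002],[0,0,0.002]],"grip":[1,1,1,1]}' 
python3 -c "
from h import *
rel()"
python3 -m creep '{"turn":[[0,0,0],[0,0,0]],"xyz":[[0,0,0.002],[0,0,0.002]],"grip":[1,1]}' 
python3 -c "
from h import *
rel()"
```

```text
clock: 7.02
tcp_pos: [0.4608, 0.1226, 0.1149]
ee_rot: [1.983, 2.429, 0.023]
ft_force: [-0.8, -0.0, 3.1]
opening: -0.002
tcp panel -0.0667 0.0714 0.1149 F [-0.81 -0.01  3.12] M [-0.06  0.24  0.01] q6 -0.199 t 7.03
clock: 7.28
tcp_pos: [0.4608, 0.1227, 0.1125]
ee_rot: [1.982, 2.429, 0.024]
ft_force: [-9.3, -1.2, 26.9]
opening: 0.002
tcp panel -0.0667 0.0714 0.1125 F [-9.29 -1.2  26.88] M [-0.18  1.5  -0.03] q6 -0.199 t 7.28
```

That's stiff contact: the gasket is met at z≈0.114. I'll relieve it at once.

```bash
python3 -m creep '{"turn":[[0,0,0],[0,0,0]],"xyz":[[0,0,-0.002],[0,0,0]],"grip":[1,1]}' 
python3 -c "
from h import *
rel()"
```

```text
clock: 7.52
tcp_pos: [0.4607, 0.1227, 0.1147]
ee_rot: [1.981, 2.429, 0.024]
ft_force: [-0.5, 0.1, -0.8]
opening: -0.003
tcp panel -0.0667 0.0714 0.1147 F [-0.54  0.08 -0.83] M [ 0.    0.04 -0.03] q6 -0.199 t 7.53
```

```bash
python3 -m creep '{"turn":[[0,0,0],[0,0,0],[0,0,0],[0,0,0],[0,0,0],[0,0,0],[0,0,0],[0,0,0]],"xyz":[[0,0,-0.01],[0,0,-0.04],[0,0,-0.035],[-0.035,0.01,0],[-0.036,0.011,0],[0,0,0],[0,0,0],[0,0,0]],"grip":[1,1,1,-0.2,-0.2,-0.2,-0.2,-0.2]}' 
python3 - <<'E'
from h import *
import cv2
to(panel2w(P,[-.046,0,.16])[0],11.14);rel()
for n,(r,c) in {"scene":(110,240),"top":(150,220)}.items():
  a=snapshot(n)[r:r+150,c:c+200]; cv2.imwrite(f"pics/{n}2.png",cv2.resize(a,None,fx=4,fy=4,interpolation=3))
E
```

```text
clock: 8.52
tcp_pos: [0.4943, 0.0563, 0.2041]
ee_rot: [1.98, 2.431, 0.023]
ft_force: [-0.1, -0.4, 0.7]
opening: 0.6
pos [0.4943 0.0563 0.2041] yaw_y 11.68 tilt [ 0.014  0.008 -1.   ] shift tool [ 0.     -0.0001  0.0441] F [-0.07 -0.38  0.73] q [-0.13  0.31  1.5   0.01  1.33 -0.34] t 8.53
turn z deg 0.54
tcp panel -0.0466 -0.0002 0.2041 F [-0.07 -0.38  0.73] M [-0.01 -0.02  0.03] q6 -0.336 t 8.53
```

View pics/scene2.png

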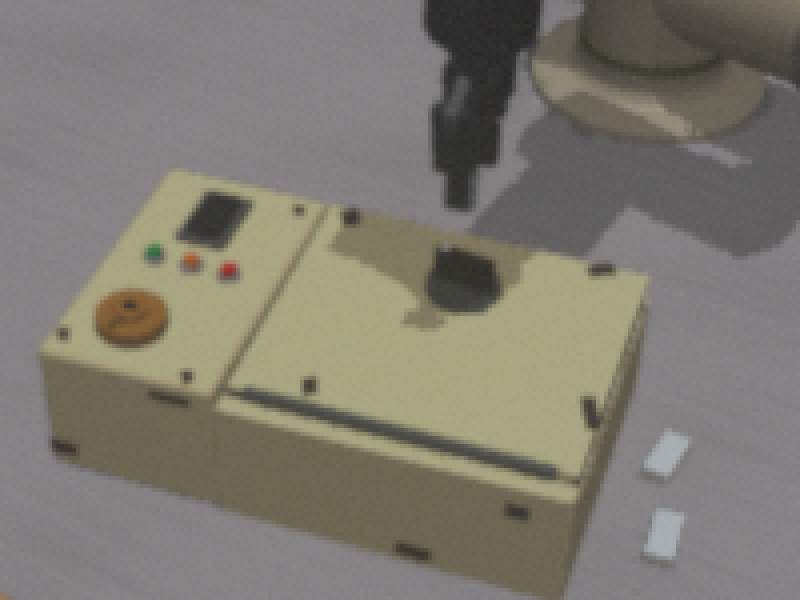

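View pics/top2.png

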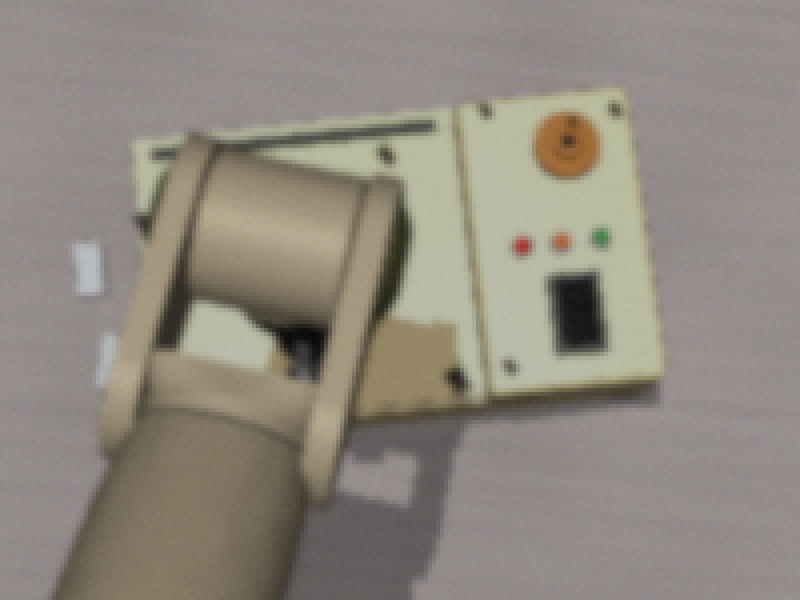

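The hatch is near level. The knob wing spans (435,250) to (500,262) in the crop and the fingers are above it. I'll check this against the model.

```bash
python3 - <<'E'
from h import *
for l in(0,.02,.04):
  q=[proj("scene",panel2w(P,hatch2p(l,v)))[0] for v in ((-.15,-.023,.037),(-.15,.023,.037),(-.15,0,.0095),(-.212,-.125,.003),(-.212,.125,.003),(-.122,0,.0095))]
  print(l,[((x[0]-240+.5)*4-.5,(x[1]-110+.5)*4-.5) for x in q])
E
```

```text
0 [(np.float64(434.98317385821247), np.float64(251.6980320189092)), (np.float64(496.50645984386983), np.float64(266.0703722782466)), (np.float64(463.56098124162804), np.float64(288.1301178044895)), (np.float64(331.88164121242653), np.float64(208.96824248261214)), (np.float64(650.1330820985427), np.float64(282.4365240775353)), (np.float64(452.0204144566185), np.float64(311.92001526017975))]
0.02 [(np.float64(434.8300390268023), np.float64(249.09733030930147)), (np.float64(496.4794132427794), np.float64(263.47491179952317)), (np.float64(463.6917672273755), np.float64(285.16353730750075)), (np.float64(331.84802940968643), np.float64(204.68804147437334)), (np.float64(650.8243787083536), np.float64(278.11352494612015)), (np.float64(452.09744236338247), np.float64(309.5340810785799))]
0.04 [(np.float64(434.6497720243467), np.float64(246.5525608762954)), (np.float64(496.42708323219927), np.float64(260.9362845584071)), (np.float64(463.79821188014876), np.float64(282.2420805135157)), (np.float64(331.7758663623965), np.float64(200.45530240948426)), (np.float64(651.4930074642482), np.float64(273.8433226603946)), (np.float64(452.15387872881047), np.float64(307.1883358200465))]
```

```bash
python3 -m creep '{"turn":[[0.8,0,0.5],[0,0,0],[0,0,0],[0,0,0],[0,0,0],[0,0,0]],"xyz":[[0,0.0,0.02],[0,0.0,0.02],[0,0,0.015],[0,0,0.01],[0,0,0.005],[0,0,0]],"grip":[-0.2,-0.2,-0.2,-0.2,-0.2,-0.2]}' 
python3 - <<'E'
from h import *
to(panel2w(P,[-.046,0,.128])[0],11.14);rel()
E
```

```text
clock: 9.38
tcp_pos: [0.4929, 0.0582, 0.1273]
ee_rot: [-1.989, -2.422, -0.0]
ft_force: [0.7, -0.2, -0.1]
opening: 0.602
pos [0.4929 0.0582 0.1273] yaw_y 11.23 tilt [-0.006  0.005 -1.   ] shift tool [-0.002   0.0016 -0.0007] F [ 0.67 -0.22 -0.09] q [-0.12  0.4   1.6   0.    1.15 -0.32] t 9.38
turn z deg 0.09
tcp panel -0.0476 0.002 0.1273 F [ 0.67 -0.22 -0.09] M [-0.05 -0.03 -0.  ] q6 -0.321 t 9.38
```

```bash
python3 -m creep '{"turn":[[0,0,0],[0,0,0],[0,0,0],[0,0,0],[0,0,0]],"xyz":[[-0.002,0.0015,0],[0,0,0],[0,0,0],[0,0,0],[0,0,0]],"grip":[0.4,0.7,1,1,1]}' 30
python3 - <<'E'
from h import *
import cv2
to(panel2w(P,[-.046,0,.128])[0],11.14);rel();print(get_state()["opening"])
a=snapshot("scene")[110:260,240:440]; cv2.imwrite(f"pics/s3.png",cv2.resize(a,None,fx=4,fy=4,interpolation=3))
E
```

```text
clock: 10.0
tcp_pos: [0.4954, 0.0565, 0.1282]
ee_rot: [-1.99, -2.423, -0.002]
ft_force: [1.2, 0.1, -1.1]
opening: 0.131
pos [0.4954 0.0565 0.1282] yaw_y 11.21 tilt [-0.004  0.005 -1.   ] shift tool [ 0.0002 -0.0005  0.0002] F [ 1.21  0.09 -1.09] q [-0.13  0.4   1.6   0.    1.15 -0.32] t 10.0
turn z deg 0.07
tcp panel -0.0455 -0.0002 0.1282 F [ 1.21  0.09 -1.09] M [ 0.    0.06 -0.  ] q6 -0.324 t 10.0
0.13144357507951648
```

View pics/s3.png

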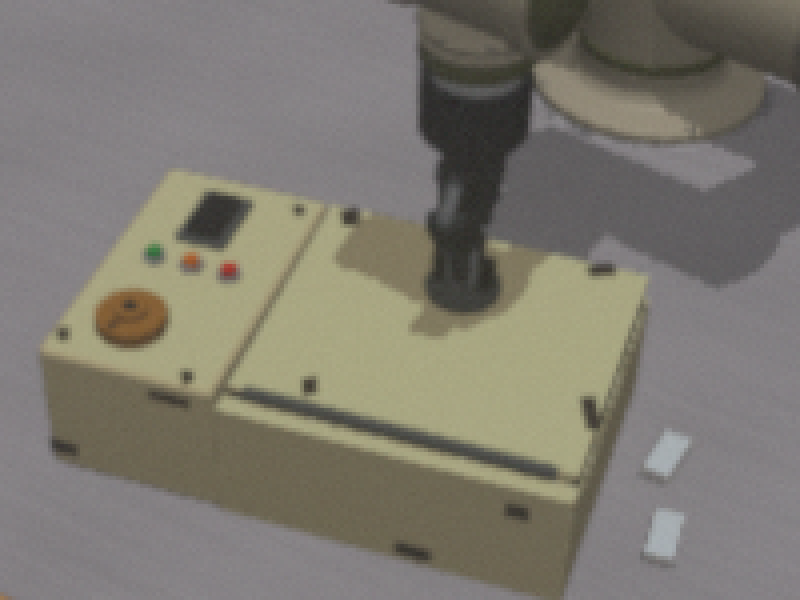

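The wing is gripped: the opening of 0.131 is about 11 mm. Now I'll press down in small steps.

```bash
for i in 1; do python3 -m creep '{"turn":[[0,0,0],[0,0,0]],"xyz":[[0,0,0.002],[0,0,0.002]],"grip":[1,1]}' ; python3 -c "
from h import *
rel()"; done
python3 -m creep '{"turn":[[0,0,0],[0,0,0]],"xyz":[[0,0,0.001],[0,0,0.001]],"grip":[1,1]}' ; python3 -c "
from h import *
rel()"
```

```text
clock: 10.3
tcp_pos: [0.4955, 0.0565, 0.1272]
ee_rot: [-1.991, -2.425, -0.003]
ft_force: [-6.0, 0.8, 22.9]
opening: 0.133
tcp panel -0.0454 -0.0002 0.1272 F [-6.04  0.79 22.9 ] M [ 0.03  1.62 -0.08] q6 -0.324 t 10.3
clock: 10.55
tcp_pos: [0.4954, 0.0565, 0.1275]
ee_rot: [-1.992, -2.427, -0.005]
ft_force: [-1.6, -0.5, 9.1]
opening: 0.13
tcp panel -0.0455 -0.0002 0.1275 F [-1.59 -0.48  9.06] M [ 0.03  0.66 -0.03] q6 -0.324 t 10.55
```

The response is about 10 N per commanded mm, so 1.2 mm per row holds about 12 N. I'll turn under that load.

```bash
python3 -m creep '{"turn":[[0,0,0],[0,0,4],[0,0,4],[0,0,4]],"xyz":[[0,0,0.0012],[0,0,0.0012],[0,0,0.0012],[0,0,0.0012]],"grip":[1,1,1,1]}' ; python3 -c "
from h import *
rel();to([.495,.0565,.127],11.14)"; python3 -m creep '{"turn":[[0,0,4],[0,0,4],[0,0,4]],"xyz":[[0,0,0.0012],[0,0,0.0012],[0,0,0.0012]],"grip":[1,1,1]}' ; python3 -c "
from h import *
rel();to([.495,.0565,.127],11.14)"
```

```text
clock: 11.05
tcp_pos: [0.4956, 0.0566, 0.1275]
ee_rot: [2.24, 2.2, 0.008]
ft_force: [-4.3, 0.3, 11.5]
opening: 0.134
tcp panel -0.0453 -0.0002 0.1275 F [-4.34  0.26 11.53] M [0.07 0.9  0.07] q6 -0.109 t 11.05
pos [0.4956 0.0566 0.1275] yaw_y -1.03 tilt [ 0.005  0.002 -1.   ] shift tool [-0.0001 -0.0006  0.0004] F [-4.34  0.26 11.53] q [-0.13  0.4   1.61  0.    1.13 -0.11] t 11.05
turn z deg -12.17
clock: 11.42
tcp_pos: [0.4958, 0.0565, 0.1275]
ee_rot: [2.461, 1.945, 0.012]
ft_force: [-3.5, 0.8, 10.5]
opening: 0.131
tcp panel -0.0451 -0.0003 0.1275 F [-3.48  0.78 10.52] M [0.08 0.95 0.1 ] q6 0.107 t 11.43
pos [0.4958 0.0565 0.1275] yaw_y -13.37 tilt [ 0.009  0.001 -1.   ] shift tool [-0.0002 -0.0008  0.0005] F [-3.48  0.78 10.52] q [-0.13  0.4   1.61  0.    1.13  0.11] t 11.43
turn z deg -24.51
```

```bash
python3 -m creep '{"turn":[[0,0,4],[0,0,4],[0,0,4]],"xyz":[[0,0,0.0013],[0,0,0.0013],[0,0,0.0013]],"grip":[1,1,1]}' ; python3 -c "
from h import *
rel();to([.495,.0565,.127],11.14)"; python3 -m creep '{"turn":[[0,0,3],[0,0,3]],"xyz":[[0,0,0.0013],[0,0,0.0013]],"grip":[1,1]}' ; python3 -c "
from h import *
rel();to([.495,.0565,.127],11.14)"
```

```text
clock: 11.8
tcp_pos: [0.496, 0.0564, 0.1274]
ee_rot: [2.654, 1.668, 0.016]
ft_force: [-3.2, 1.0, 12.7]
opening: 0.132
tcp panel -0.0449 -0.0004 0.1274 F [-3.22  0.98 12.67] M [0.05 1.01 0.06] q6 0.323 t 11.8
pos [0.496  0.0564 0.1274] yaw_y -25.71 tilt [ 0.012 -0.    -1.   ] shift tool [-0.0004 -0.0009  0.0004] F [-3.22  0.98 12.67] q [-0.12  0.4   1.61  0.    1.13  0.32] t 11.8
turn z deg -36.85
clock: 12.05
tcp_pos: [0.4961, 0.0564, 0.1274]
ee_rot: [2.739, 1.522, 0.019]
ft_force: [-3.2, 1.0, 13.1]
opening: 0.13
tcp panel -0.0449 -0.0005 0.1274 F [-3.17  1.02 13.09] M [0.02 1.05 0.11] q6 0.431 t 12.05
pos [0.4961 0.0564 0.1274] yaw_y -31.88 tilt [ 0.014 -0.001 -1.   ] shift tool [-0.0005 -0.001   0.0004] F [-3.17  1.02 13.09] q [-0.12  0.39  1.61  0.    1.12  0.43] t 12.05
turn z deg -43.02
```

```bash
python3 -m creep '{"turn":[[0,0,3],[0,0,3]],"xyz":[[0,0,0.0013],[0,0,0.0013]],"grip":[1,1]}' ; python3 -c "
from h import *
rel();to([.495,.0565,.127],11.14)"; python3 -m creep '{"turn":[[0,0,3],[0,0,3]],"xyz":[[0,0,0.0013],[0,0,0.0013]],"grip":[1,1]}' ; python3 -c "
from h import *
rel();to([.495,.0565,.127],11.14)"
```

```text
clock: 12.3
tcp_pos: [0.4962, 0.0563, 0.1275]
ee_rot: [2.816, 1.372, 0.022]
ft_force: [-3.7, 0.6, 13.0]
opening: 0.134
tcp panel -0.0448 -0.0006 0.1275 F [-3.66  0.58 13.  ] M [0.03 1.11 0.08] q6 0.539 t 12.3
pos [0.4962 0.0563 0.1275] yaw_y -38.03 tilt [ 0.017 -0.002 -1.   ] shift tool [-0.0005 -0.0011  0.0004] F [-3.66  0.58 13.  ] q [-0.12  0.39  1.61 -0.    1.12  0.54] t 12.3
turn z deg -49.17
clock: 12.55
tcp_pos: [0.4963, 0.0563, 0.1274]
ee_rot: [2.885, 1.219, 0.026]
ft_force: [-2.4, 0.1, 12.6]
opening: 0.134
tcp panel -0.0446 -0.0006 0.1274 F [-2.4   0.15 12.59] M [0.15 0.95 0.03] q6 0.647 t 12.55
pos [0.4963 0.0563 0.1274] yaw_y -44.19 tilt [ 0.019 -0.003 -1.   ] shift tool [-0.0008 -0.0011  0.0004] F [-2.4   0.15 12.59] q [-0.12  0.39  1.61 -0.    1.12  0.65] t 12.55
turn z deg -55.33
```

```bash
python3 -m creep '{"turn":[[0,0,3],[0,0,3],[0,0,3],[0,0,3]],"xyz":[[0,0,0.0012],[0,0,0.0012],[0,0,0.0012],[0,0,0.0012]],"grip":[1,1,1,1]}' ; python3 -c "
from h import *
rel();to([.495,.0565,.127],11.14)"; python3 -m creep '{"turn":[[0,0,3],[0,0,3],[0,0,3]],"xyz":[[0,0,0.0012],[0,0,0.0012],[0,0,0.001]],"grip":[1,1,1]}' ; python3 -c "
from h import *
rel();to([.495,.0565,.127],11.14)"
```

```text
clock: 13.05
tcp_pos: [0.4966, 0.0562, 0.1274]
ee_rot: [2.998, 0.902, 0.033]
ft_force: [-2.0, -0.1, 10.2]
opening: 0.13
tcp panel -0.0444 -0.0007 0.1274 F [-2.01 -0.13 10.16] M [0.16 0.88 0.06] q6 0.863 t 13.05
pos [0.4966 0.0562 0.1274] yaw_y -56.53 tilt [ 0.023 -0.004 -1.   ] shift tool [-0.0012 -0.0011  0.0003] F [-2.01 -0.13 10.16] q [-0.12  0.39  1.61 -0.    1.11  0.86] t 13.05
turn z deg -67.67
clock: 13.42
tcp_pos: [0.4968, 0.0561, 0.1274]
ee_rot: [3.061, 0.657, 0.039]
ft_force: [-2.5, -0.4, 9.2]
opening: 0.132
tcp panel -0.0442 -0.0008 0.1274 F [-2.49 -0.4   9.24] M [0.18 0.71 0.06] q6 1.025 t 13.43
pos [0.4968 0.0561 0.1274] yaw_y -65.79 tilt [ 0.026 -0.005 -1.   ] shift tool [-0.0015 -0.0011  0.0003] F [-2.49 -0.4   9.24] q [-0.12  0.39  1.62 -0.    1.11  1.03] t 13.43
turn z deg -76.93
```

The knob is at about 1.34 rad and no stop was felt. I'll relax the press, let go and withdraw.

```bash
python3 -m creep '{"turn":[[0,0,0],[0,0,0],[0,0,0]],"xyz":[[0,0,0],[0,0,0],[0,0,0]],"grip":[1,1,1]}' ; python3 -c "
from h import *
rel()"; python3 -m creep '{"turn":[[0,0,0],[0,0,0],[0,0,0],[0,0,0],[0,0,0],[0,0,0]],"xyz":[[0,0,0],[0,0,0],[0,0,0],[0,0,-0.005],[0,0,-0.02],[0,0,-0.03]],"grip":[-0.2,-0.2,-0.2,-0.2,-0.2,-0.2]}' ; python3 -c "
from h import *
rel()"
```

```text
clock: 13.8
tcp_pos: [0.4968, 0.0561, 0.1279]
ee_rot: [3.061, 0.656, 0.04]
ft_force: [0.3, 0.6, 1.4]
opening: 0.13
tcp panel -0.0442 -0.0008 0.1279 F [0.32 0.57 1.44] M [ 0.19  0.23 -0.05] q6 1.025 t 13.8
clock: 14.55
tcp_pos: [0.4943, 0.0563, 0.1827]
ee_rot: [3.062, 0.657, 0.033]
ft_force: [0.4, 0.2, 0.7]
opening: 0.6
tcp panel -0.0466 -0.0002 0.1827 F [0.42 0.2  0.67] M [-0.02 -0.04  0.05] q6 1.025 t 14.55
```

```bash
python3 -m creep '{"turn":[[0,0,0],[0,0,0],[0,0,0],[0,0,0],[0,0,0],[0,0,0]],"xyz":[[0,0,-0.03],[0,0,-0.04],[0,0,-0.03],[-0.037,-0.016,0],[-0.037,-0.016,0],[-0.037,-0.016,0]],"grip":[-0.2,-0.2,-0.2,-0.2,-0.2,-0.2]}' 
python3 - <<'E'
from h import *
import cv2
for n,(r,c) in {"scene":(110,240),"top":(150,220)}.items():
  a=snapshot(n)[r:r+150,c:c+200]; cv2.imwrite(f"pics/{n}4.png",cv2.resize(a,None,fx=4,fy=4,interpolation=3))
for l in(-.02,0,.02,.04):
  q=[proj("scene",panel2w(P,hatch2p(l,v)))[0] for v in ((-.212,-.125,.003),(-.212,.125,.003))]
  print(l,[((x[0]-240+.5)*4-.5,(x[1]-110+.5)*4-.5) for x in q])
for k in (1.2,1.34,1.5):
  v=(-.15-.019*np.sin(k),-.019*np.cos(k),.037)
  for w in(1,-1):
    x=proj("scene",panel2w(P,hatch2p(.025,(-.15-w*.02*np.sin(k),-w*.02*np.cos(k),.037))))[0];print(k,w,(x[0]-240+.5)*4-.5,(x[1]-110+.5)*4-.5)
E
```

```text
clock: 15.3
tcp_pos: [0.3696, 0.0548, 0.2865]
ee_rot: [3.059, 0.657, 0.042]
ft_force: [-0.6, -0.4, 1.2]
opening: 0.601
-0.02 [(np.float64(331.8769423138194), np.float64(213.29444799288194)), (np.float64(649.4194416512821), np.float64(286.81082693021824))]
0 [(np.float64(331.88164121242653), np.float64(208.96824248261214)), (np.float64(650.1330820985427), np.float64(282.4365240775353))]
0.02 [(np.float64(331.84802940968643), np.float64(204.68804147437334)), (np.float64(650.8243787083536), np.float64(278.11352494612015))]
0.04 [(np.float64(331.7758663623965), np.float64(200.45530240948426)), (np.float64(651.4930074642482), np.float64(273.8433226603946))]
1.2 1 463.49412158382097 237.54953359496005
1.2 -1 467.52659074808116 274.1078781643014
1.34 1 467.3734676708689 237.6699925939845
1.34 -1 463.55391375857494 273.9816812804486
1.5 1 471.7597922472862 238.23231158003864
1.5 -1 459.06705250925756 273.3927264657867
```

View pics/scene4.png

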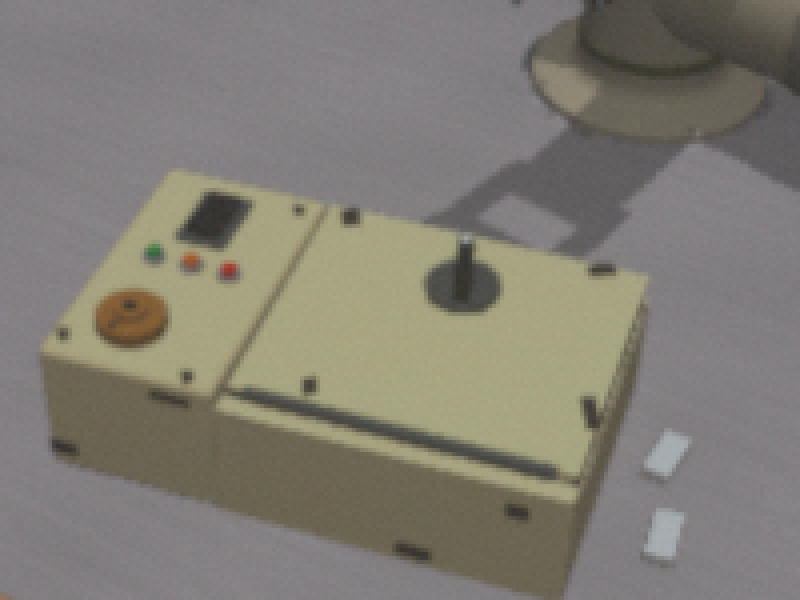

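View pics/top4.png

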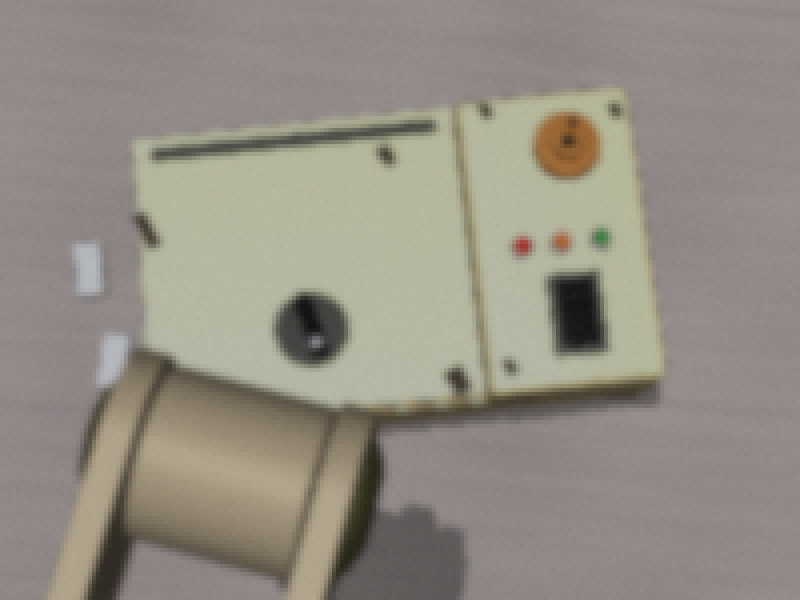

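The wing now points to the free edge, with its dot at (466,240) in the scene crop and (316,342) in the top crop. The bystanders haven't moved. I'll check the knob angle from the top view.

```bash
python3 - <<'E'
from h import *
for k in (1.1,1.2,1.3,1.4,1.5):
  o=[]
  for w in(.019,-.023):
    x=proj("top",panel2w(P,hatch2p(.025,(-.15-w*np.sin(k),-w*np.cos(k),.037))))[0];o+=[round((x[0]-220+.5)*4-.5),round((x[1]-150+.5)*4-.5)]
  print(k,o)
import cv2
a=cv2.imread("pics/top4.png")[270:380,250:370];cv2.imwrite("pics/t5.png",cv2.resize(a,None,fx=5,fy=5,interpolation=3))
E
```

```text
1.1 [322, 344, 291, 297]
1.2 [320, 345, 294, 295]
1.3 [317, 346, 297, 294]
1.4 [315, 347, 300, 293]
1.5 [312, 348, 303, 292]
```

View pics/t5.png

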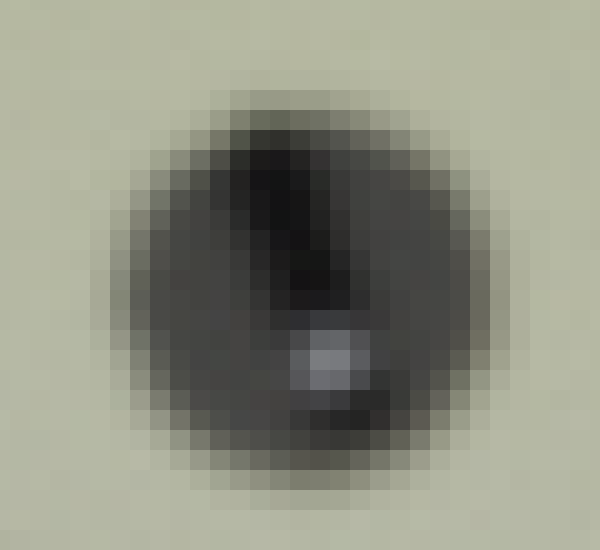

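Both views give a knob angle of about 1.3 to 1.4 rad, so I'm handing in.

```bash
python3 -c "
from h import *
print(get_state()['clock']);print(finish_job())"
```

```text
15.4
the job is handed in; nothing more can be done
None
```

The hatch is closed and latched, and I handed the job in at 15.4 s with the arm clear of everything.

**What I did**
- I swung the hatch down with the shut fingertips on its upper face, 70 mm left of the knob, until it met the gasket.
- I then gripped the wing, pressed with about 9–13 N, and turned the knob clockwise to about 1.34 rad. No jam or stop was felt; the knob moment stayed at or below about 0.11 N m.

**What the last checks showed**
- **Knob:** the arm's turn and both camera views agree on about 1.3–1.4 rad, between the 1.2 where the tongue is fully behind and the stop near 1.5.
- **Hatch:** it stayed shut after I let go, at about 0.02–0.03 rad in the pictures. That is slightly above nominal, within the stated ±6 mm. I did not tug on it to test the latch.
- **Surroundings:** in the last close-up pictures of the panel, the rocker, cam disc and both pads looked undisturbed. The clamp, dowel and driver were outside those pictures, and the arm did not go near them.

**Two force peaks were higher than I wanted**
- One reading reached 27 N at the free edge when the gasket was first met, and I relieved it at once.
- A brief 23 N came on the knob during the first test press. That is above the 9–15 N needed but under the 25 N that harms it.

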